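# Carry a coverslip holder on a flat lifter to the free stand

## Robot

A 6-joint arm with a two-finger parallel gripper is mounted at the origin on a cart in front of the work surface, level with it; the furniture and walls round the work are solid. World frame = base frame: x ahead of the robot, y to its left, z up, the work surface at z = 0. Lengths are in mm, angles in rad, forces in N, time in s.
With the tool pointing down it reaches from about 350 to 875 mm from the base axis. Payload 4.2 kg.
Tool frame: the origin (TCP) lies midway between the tips of the shut fingers; the grasp point (between the pads) lies 19 mm behind it; z points along the fingers, y is the direction in which the jaws open and shut (so a half turn about z gives the same grasp; the last joint's range is limited). The gripper opens to 85 mm and grips with 20 to 120 N. Pads are 22 mm wide; open, the fingers measure 114 mm over their backs; the gripper's body (76 mm by 85 mm) begins 54 mm behind the grasp point. The pads swing forward as they close: fully open they stand 13 mm farther back than shut.
Start: joints at [-1.03, 0.385, 0.008, 0, -1.194, -0.259], TCP at [173.819, -600.322, 231.312] pointing down, gripper open.
Joint ranges: [-3.14, 3.14], [-1.21, 2.06], [-1.07, 1.41], [-3.16, 2.05], [-2.99, -0.16], [-3.1, 3.1]. Speed limits (rad/s): [2.79, 2.79, 3.14, 3.14, 3.14, 3.14].

## Interface

Orientations are given as a unit quaternion [x, y, z, w].
In Python, from bench import readout, optics, workorder, nets gives the robot as it stands. The module is installed in compiled form; this text tells all that it offers.
- The arm moves only by the tool move_arm, never from a script. Its argument "steps" is a list of rows, each a list of 7 numbers: the opening, from -1 (shut) to 1 (fully open), so that 0 is half open, then the shift along the world's x, y, z in mm, then the turn, a rotation vector about the world's x, y, z in rad. In form: [[gripper, tx, ty, tz, wx, wy, wz], ...]. A call has 1 to 5 rows; each row is the pose to reach, as a shift and turn from the pose commanded when the call began; what a row does not reach only later rows make up. A row lasts 1/12 s, in which the tool goes at most 41.7 mm and 7.16 degrees, less where a joint would pass 70% of its speed; a pose out of reach is approached as far as the arm can. A call with a gripper value outside its range is refused whole. The fingers move at their own pace and stop on an object; the grip force is fixed at half the most. Time passes only in rows, so rows that repeat a pose let the fingers close. It gives the time, the measured TCP pose, the force and the opening at its end, in the units of the state.
- readout.read_state(): the state, without advancing time (a new reading comes with each control period).
- optics.get_image(name): name is "scene" or "top" or "wrist"; returns a dict with "frame" (420x560x3 uint8, blue, green, red), "fx", "fy", "cx", "cy" (pixels), "k1" (the pictures are not rectified: a ray, as slopes to the right and down, at radius r is drawn at 1 + k1 r^2 times it, then the intrinsics apply), "rvec" (rotation vector, rad) and "tvec" (3), from world to camera coordinates, as OpenCV has them. Camera axes: x right, y down, z forward; pixel columns grow to the right and rows downward; lengths in mm; the calibration is good to about 2 mm. A picture is of the moment at which its call begins. There is no depth.
- workorder.job_done(): hands the job in, once; it reports no verdict.
Trained networks look in a picture, given as the dict that the camera call returned (one of the last four; its "shot" number tells which), for a name from the list of things; names that differ only in an ending like _2 or _b are one class to them, and where a whole thing is asked for, a point or a joint stands for the part that bears it (a point fixed in the world has none). Each returns a list of dicts, best first, with "conf" (0 to 1); they miss things now and then, are a little off and sometimes report something else, mostly with a low value. They report only what shows in the picture. A call takes as long as a camera call. They do not tell look-alikes from the thing itself.
- nets.silhouettes(name, picture): "region" (420x560 bool, what is visible of it) and "extent" ([left, top, right, bottom] in pixels, round what is visible of it).
- nets.tip_of(name, picture): "uv" ([column, row] in pixels: a listed point, or the origin of a listed thing).
The state is a dict: "clock": time; "joints": joint angles; "joint_vel": joint speeds; "joint_efforts": joint torques, N m; "position": TCP position; "ee_rot": TCP orientation; "contact_force": force on the tool from outside, world axes, zero at the start; "wrist_torque": the same for the moment, N m; "gripper_width": finger opening in mm.
Only numpy, scipy, OpenCV 4.12 (cv2) and the standard library are available. Lean on these libraries where they do the work, as an engineer would, in place of code of your own. Each camera call takes 0.05 s, during which the arm holds its last target.

## Task

Pick up the flat lifter by its grip block and carry the coverslip holder that lies on its blade, level and without touching the holder with the gripper, to the empty one of the two stands. Lower the blade into the stand's slot so that the holder comes to lie on the stand between the four pins, draw the lifter back out, and lay it flat on the open bench. Leave the holder in the other stand alone.

Things in the scene. Friction and masses are not known exactly. Their poses are not given: they have to be found in the camera images.
- lifter_grip (a point): Centre of the lifter's grey grip block: 70 mm long (x), 16 wide (y; grip across it), 46 high. The block stands on a flat steel strip 26 mm wide, 4 mm thick, from x = -60 to +155 mm, its underside 27 mm below this point. Loose tool, 250 g, balances near the block; lies flat on the bench at first. x points to the blade's tip, z up.
- disc_center (a point): Centre of the coverslip holder to carry: flat round steel disc with a glass window, 70 mm in diameter, 6 mm thick, about 50 g. At the start it lies loose on the lifter's blade, about 125 mm ahead of the grip's centre, overhanging the strip on both sides; only friction holds it. z up.
- stand_seat (a point): Middle of the empty fixed stand, level with its top, 48 mm above the bench; the holder's centre belongs over it. Stand 76 mm long (x), 88 wide (y): two flat-topped cheeks, between them a slot along x, 44 mm wide, open above and at both ends, its floor 12 mm above the bench. Pins 6 mm high at x +-32, y +-35 mm. x points away from the robot, z up; draw the blade out along -x.
- other_disc_center (a point): Centre of another coverslip holder of the same kind, lying loose on the second stand, which has the same form. To be left alone. z up.
Things that resemble listed ones, but are neither listed nor needed, are in the scene too. Leave any turquoise look-alike of the part that bears disc_center alone.

How it is judged:
By the outcome, as a careful person would: the job done as asked, in the order asked, and still so for the second after the job is handed in, with the robot touching nothing.
It also fails if it takes over 58 s, if anything falls off the work surface, if the arm or the gripper's body presses on something with over 40 N, if the wrist force passes 120 N, or if a joint passes its speed limit or range.

## Working session

There is one attempt and no reset: what is moved stays moved. The work goes in short steps, Python scripts to look and compute and a tool call to move; the robot and the scene stay as the last step left them, time stands still between calls to the robot, and variables do not carry over. Pictures are saved under pics/ and viewed, and the job is handed in when it is done.

Besides the shell and the picture viewer there is one more tool, called after "Request:" by a JSON object that holds its "method" and its "body". move_arm: Moves the arm, as the interface text tells. Its arguments: {"type":"object","properties":{"steps":{"type":"array","items":{"type":"array","items":{"type":"number"}}}},"required":["steps"]}

```bash
mkdir -p pics; ls
cat > h.py <<'E'
import numpy as np, cv2
from bench import readout, optics, workorder, nets
def K(p): return np.array([[p['fx'],0,p['cx']],[0,p['fy'],p['cy']],[0,0,1]],float)
def ray(p,uv):
    # invert distortion
    x=(uv[0]-p['cx'])/p['fx']; y=(uv[1]-p['cy'])/p['fy']
    u=cv2.undistortPoints(np.array([[uv]],float),K(p),np.array([p['k1'],0,0,0.]))[0,0]
    R=cv2.Rodrigues(np.array(p['rvec'],float))[0]; t=np.array(p['tvec'],float).ravel()
    return -R.T@t, R.T@np.array([u[0],u[1],1.])
def at_z(p,uv,z):
    c,d=ray(p,uv); return c+d*(z-c[2])/d[2]
def proj(p,X):
    return cv2.projectPoints(np.array(X,float).reshape(-1,1,3),np.array(p['rvec'],float),np.array(p['tvec'],float),K(p),np.array([p['k1'],0,0,0.]))[0][:,0]
def tri(ps,uvs):
    A=np.zeros((3,3));b=np.zeros(3)
    for p,uv in zip(ps,uvs):
        c,d=ray(p,uv);d=d/np.linalg.norm(d);M=np.eye(3)-np.outer(d,d);A+=M;b+=M@c
    X=np.linalg.solve(A,b)
    return X,[np.linalg.norm(proj(p,X)[0]-uv) for p,uv in zip(ps,uvs)]
def st():
    s=readout.read_state()
    for k,v in s.items(): print(k,np.round(v,4))
E
python3 - <<'E'
from h import *
np.set_printoptions(suppress=True,precision=1)
st()
for n in ['scene','top','wrist']:
    p=optics.get_image(n); cv2.imwrite(f'pics/{n}0.png',p['frame'])
    print(n,p['fx'],p['k1'],ray(p,(280,210)))
    for k,z in [('lifter_grip',27),('disc_center',7),('stand_seat',48),('other_disc_center',51)]:
        for f in nets.tip_of(k,p)[:4]: print(k,np.round(f['uv']),round(f['conf'],2),at_z(p,f['uv'],z))
E
```

```text
pics
clock 0.0
joints [-1.   0.4  0.  -0.  -1.2 -0.3]
joint_vel [ 0. -0.  0. -0.  0.  0.]
joint_efforts [ -0.  -39.2  18.8   4.2  -0.   -0. ]
position [ 173.6 -599.8  230.2]
ee_rot [-0.1  1.   0.  -0. ]
contact_force [-0.   0.2 -0.4]
wrist_torque [ 0.1 -0.1  0. ]
gripper_width 85.3752
scene 383.4999075839376 -0.02900203834750542 (array([189.5, 693.3, 683.8]), array([ 0.4, -0.6, -0.7]))
lifter_grip [330. 190.] 0.71 [483.6   4.1  27. ]
disc_center [285. 182.] 0.95 [610.9  20.5   7. ]
disc_center [303. 221.] 0.9 [496.1 118.3   7. ]
disc_center [357. 183.] 0.65 [443.5 -81.9   7. ]
stand_seat [198. 305.] 0.96 [534.4 451.7  48. ]
top 447.365302114361 -0.0785259002521659 (array([ 399.2,  193.2, 1120.6]), array([ 0.1, -0. , -1. ]))
lifter_grip [347. 236.] 0.61 [479.3  20.5  27. ]
disc_center [388. 246.] 0.71 [451.9 -84.8   7. ]
disc_center [305. 233.] 0.67 [491.8 122.1   7. ]
disc_center [341. 191.] 0.55 [596.  26.   7.]
stand_seat [170. 217.] 0.84 [537.2 450.6  48. ]
other_disc_center [240. 172.] 0.7 [640.7 278.5  51. ]
other_disc_center [172. 216.] 0.68 [538.8 443.8  51. ]
other_disc_center [349. 234.] 0.62 [482.7  19.5  51. ]
wrist 320.6292752782719 -0.07039393741008153 (array([ 110.3, -618.6,  373.8]), array([ 0.3,  0.1, -1. ]))
```

View pics/scene0.png

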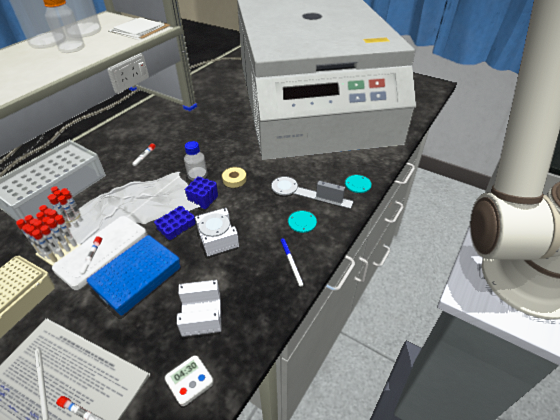

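View pics/top0.png

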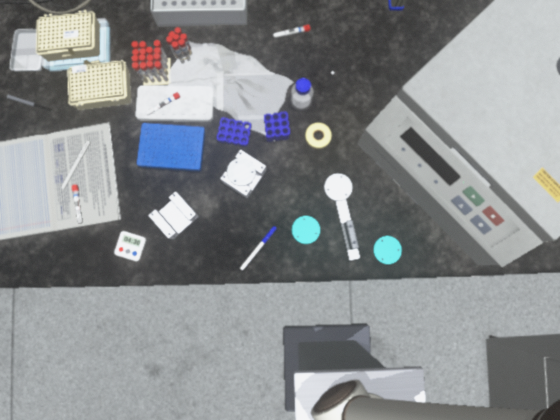

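```bash
python3 -c "
import cv2
a=cv2.imread('pics/scene0.png');b=cv2.imread('pics/top0.png')
cv2.imwrite('pics/c_s.png',cv2.resize(a[120:270,220:420],None,fx=4,fy=4,interpolation=3))
cv2.imwrite('pics/c_t.png',cv2.resize(b[150:280,270:430],None,fx=4.6,fy=4.6,interpolation=3))
cv2.imwrite('pics/c_t2.png',cv2.resize(b[130:280,120:290],None,fx=4,fy=4,interpolation=3))
"
```

```text
(no output)
```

View pics/c_s.png

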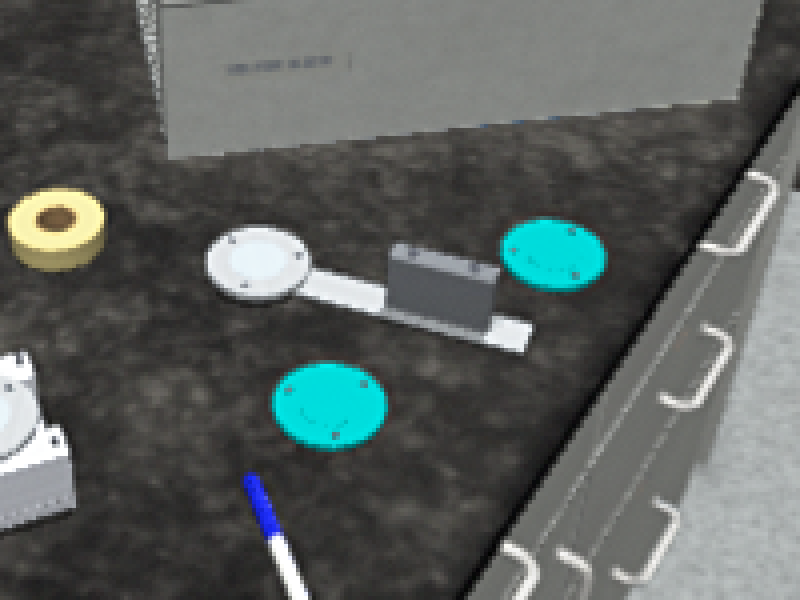

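View pics/c_t.png

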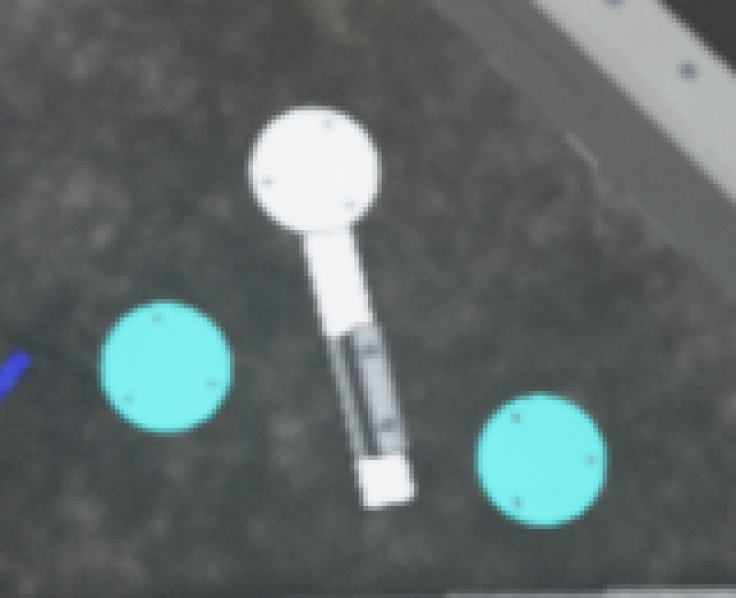

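View pics/c_t2.png

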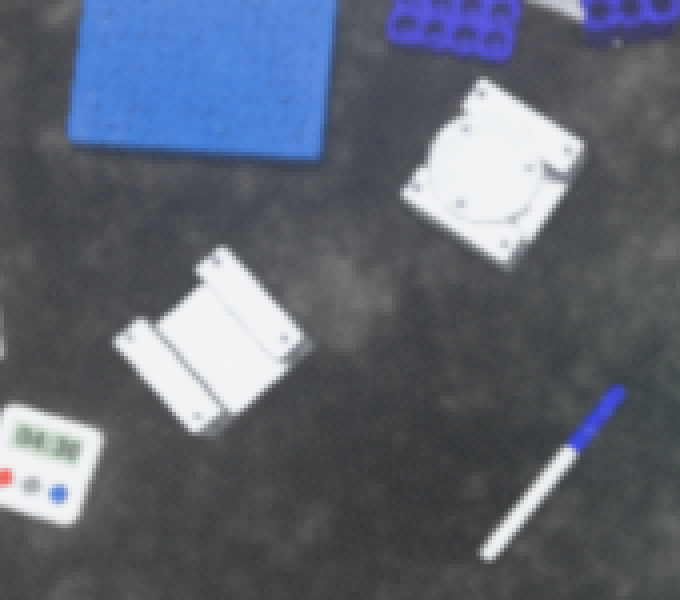

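The carried holder could be confused with four other things in the top view:
- White disc on the blade at (338,187). This is the one I choose: it is white and lies on the strip with the grey block.
- Turquoise look-alikes at (305,230) and (388,250).
- The holder on the second stand at (243,172).

The empty stand is at (172,216), with its slot running diagonally. The crops agree with this choice.

Run:
```python
from h import *
np.set_printoptions(suppress=True,precision=1)
t=optics.get_image('top'); s=optics.get_image('scene')
T=lambda x,y:(270+x/4.6-.5*0,150+y/4.6)
T2=lambda x,y:(120+x/4,130+y/4)
S=lambda x,y:(220+x/4,120+y/4)
d=at_z(t,T(314,169),10); tl=at_z(t,T(387,482),4)
print('disc top',d,'tail',tl,'yaw',np.degrees(np.arctan2(*(d-tl)[1::-1])),np.hypot(*(d-tl)[:2]))
print('block top', at_z(t,T(381,391),50), 'scene disc',at_z(s,S(258,262),10),'scene tail', at_z(s,S(513,334),4),'scene block top',at_z(s,S(444,260),50))
for k in ['disc_center','stand_seat','lifter_grip','other_disc_center']:
  for n,p in (('t',t),('s',s)):
    for f in nets.silhouettes(k,p)[:4]:
        m=f['region'].astype(np.uint8); M=cv2.moments(m); print(k,n,round(f['conf'],2),f['extent'],M['m10']/M['m00'],M['m01']/M['m00'],cv2.minAreaRect(cv2.findNonZero(m)))
# stand pins (tops ~z 54, base 48)
pins=[T2(129,340),T2(197,416),T2(219,254),T2(287,338)]
P=np.array([at_z(t,q,52) for q in pins]);print(P,P.mean(0))
v=(P[0]-P[1])+(P[2]-P[3]);print('slot dir',np.degrees(np.arctan2(v[1],v[0])),np.linalg.norm(v)/2, np.linalg.norm(P[0]+P[1]-P[2]-P[3])/2)
```

```text
disc top [606.3  33.9  10. ] tail [434.1   1.2   4. ] yaw 10.728886393436808 175.28351490414377
block top [480.1  10.   50. ] scene disc [602.9  34.2  10. ] scene tail [430.7   0.8   4. ] scene block top [480.3   9.3  50. ]
disc_center t 0.94 [326.3, 177.0, 352.3, 199.9] 338.045 186.71833333333333 ((338.0, 186.5), (27.0, 26.0), 90.0)
disc_center t 0.76 [292.1, 218.1, 321.3, 242.2] 305.51633986928107 229.46732026143792 ((305.5, 229.5), (27.0, 27.0), 90.0)
disc_center t 0.68 [371.1, 233.3, 400.8, 263.0] 386.8238021638331 249.69860896445132 ((387.0, 249.5), (27.0, 28.0), 90.0)
disc_center s 0.91 [291.9, 213.2, 316.4, 231.8] 301.9404761904762 221.53174603174602 ((302.0, 221.5), (21.0, 28.0), 90.0)
disc_center s 0.74 [343.9, 175.2, 373.4, 193.4] 357.76633165829145 183.68341708542712 ((358.0, 183.5), (17.0, 26.0), 90.0)
disc_center s 0.65 [273.1, 177.3, 300.5, 195.6] 284.21148825065274 185.62924281984334 ((284.5, 185.5), (17.0, 25.0), 90.0)
stand_seat t 0.72 [150.5, 193.5, 194.3, 238.6] 173.7799827437446 216.3459879206212 ((173.09117126464844, 215.76797485351562), (33.96854019165039, 36.86
[... 362 characters left out ...]
, 12.12678050994873), 75.96376037597656)
lifter_grip s 0.8 [297.5, 181.7, 353.4, 207.6] 326.8490066225166 193.7774834437086 ((325.26995849609375, 191.4513397216797), (58.15662384033203, 20.194360733032227), 15.124007225036621)
other_disc_center t 0.55 [227.3, 158.1, 255.0, 186.7] 241.0188679245283 171.51729559748426 ((241.0, 171.5), (27.0, 28.0), 90.0)
other_disc_center s 0.78 [199.6, 212.1, 230.8, 239.4] 213.51488616462348 225.0 ((213.4729766845703, 224.8378448486328), (23.18025779724121, 29.92061424255371), 80.53767395019531)
[[541.8 492.8  52. ]
 [494.6 451.   52. ]
 [593.  438.   52. ]
 [540.3 396.5  52. ]] [542.4 444.6  52. ]
slot dir 39.8272090165885 65.01819162818597 73.07149231611976
```

Run:
```python
from h import *
from scipy.spatial.transform import Rotation as R
np.set_printoptions(suppress=True,precision=3)
s=readout.read_state(); r=R.from_quat(s['ee_rot']); print(s['ee_rot']); print(r.as_matrix())
w=optics.get_image('wrist'); c,d=ray(w,(280,210)); print(r.inv().apply(c-s['position']), r.inv().apply(d))
M=r.as_matrix(); print('tool x yaw',np.degrees(np.arctan2(M[1,0],M[0,0])),'tool y yaw',np.degrees(np.arctan2(M[1,1],M[0,1])))
```

```text
[-0.14  0.99  0.   -0.  ]
[[-0.961 -0.278 -0.   ]
 [-0.278  0.961 -0.   ]
 [ 0.     0.    -1.   ]]
[  66.055    0.034 -142.508] [-0.264 -0.01   0.965]
tool x yaw -163.85336302821648 tool y yaw 106.14663694907144
```

Run:
```python
from h import *
np.set_printoptions(suppress=True,precision=0)
t=optics.get_image('top')
for uv in [(505,265),(558,238),(360,145),(400,95)]:
    print(uv,at_z(t,uv,0),at_z(t,uv,200),at_z(t,uv,300))
```

```text
(505, 265) [ 395. -386.    0.] [ 396. -282.  200.] [ 396. -231.  300.]
(558, 238) [ 459. -536.    0.] [ 448. -406.  200.] [ 443. -341.  300.]
(360, 145) [717. -29.   0.] [660.  10. 200.] [632.  30. 300.]
(400, 95) [ 851. -144.    0.] [771. -84. 200.] [730. -54. 300.]
```

Request:
{"method": "move_arm", "body": {"steps": [[1,10,35,0,0,0,0],[1,22,75,0,0,0,0],[1,35,115,0,0,0,0],[1,48,155,0,0,0,0],[1,60,195,0,0,0,0]]}}

```text
clock: 1.77
position: [233.7, -404.7, 231.3]
ee_rot: [-0.14, 0.99, -0.0, 0.0]
contact_force: [1.6, 0.3, 0.6]
gripper_width: 85.6
```

Request:
{"method": "move_arm", "body": {"steps": [[1,18,36,0,0,0,0],[1,36,72,0,0,0,0],[1,54,108,0,0,0,0],[1,72,144,0,0,0,0],[1,90,180,0,0,0,0]]}}

```text
clock: 2.18
position: [323.9, -224.5, 231.8]
ee_rot: [-0.14, 0.99, -0.0, 0.001]
contact_force: [0.7, 0.9, -0.6]
gripper_width: 85.6
```

Request:
{"method": "move_arm", "body": {"steps": [[1,15,37,0,0,0,0],[1,30,74,0,0,0,0],[1,45,111,0,0,0,-0.03],[1,60,148,0,0,0,-0.06],[1,75,185,0,0,0,-0.094]]}}

```text
clock: 2.6
position: [398.8, -39.2, 231.9]
ee_rot: [-0.093, 0.996, 0.0, 0.001]
contact_force: [1.0, -0.6, 0.9]
gripper_width: 85.2
```

Request:
{"method": "move_arm", "body": {"steps": [[1,0,25,-20,0,0,0],[1,0,45,-40,0,0,0],[1,0,50,-50,0,0,0],[1,0,50,-50,0,0,0],[1,0,50,-50,0,0,0]]}}

```text
clock: 3.02
position: [398.5, 8.8, 181.4]
ee_rot: [-0.094, 0.996, -0.0, -0.0]
contact_force: [0.3, 0.7, 0.6]
gripper_width: 85.3
```

Run:
```python
from h import *
st()
p=optics.get_image('wrist'); cv2.imwrite('pics/w1.png',cv2.resize(p['frame'],None,fx=1.4,fy=1.4,interpolation=3))
import pickle; pickle.dump(p,open('w1.pkl','wb'))
```

```text
clock 3.0167
joints [ 4.350e-01  4.020e-02 -5.825e-01  5.000e-04 -9.489e-01 -1.817e+00]
joint_vel [-0.0238 -0.017   0.025   0.0048 -0.0018  0.0004]
joint_efforts [ 4.16400e-01 -1.79458e+01  1.59434e+01  3.51210e+00  5.40000e-03
 -1.15000e-02]
position [398.5157   8.8454 181.3875]
ee_rot [-9.440e-02  9.955e-01 -3.000e-04 -3.000e-04]
contact_force [0.3241 0.7412 0.6327]
wrist_torque [0.0705 0.0019 0.0342]
gripper_width 85.3214
```

View pics/w1.png

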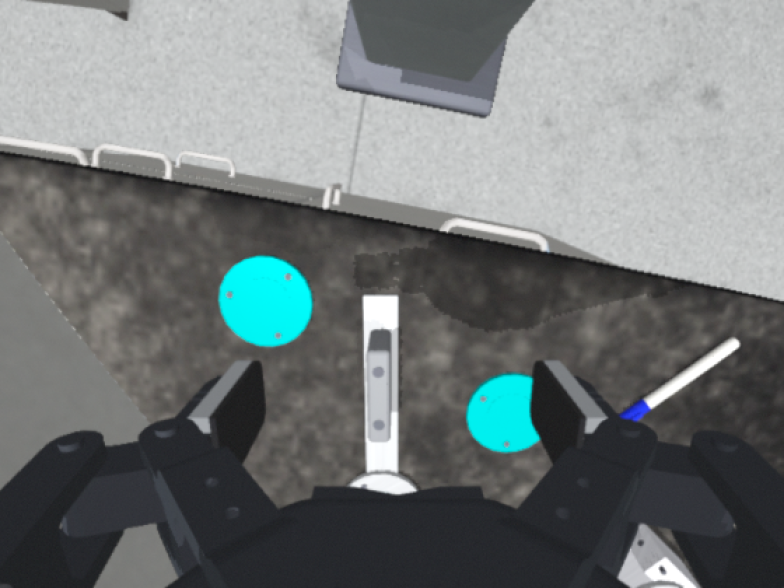

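The wrist view shows the tail edge at (380,296), the block top from (380,331) to (379,441), and the turquoise discs clear on both sides.

Run:
```python
from h import *
import pickle
np.set_printoptions(suppress=True,precision=1)
p=pickle.load(open('w1.pkl','rb'))
f=lambda x,y,z: at_z(p,(x/1.4,y/1.4),z)
a=f(380.5,296,4); b=f(381,330,50); c=f(379.5,441,50); e=f(382,470,4)
print('tail end',a,'block',b,c,(b+c)/2,np.hypot(*(c-b)[:2]),'strip front',e)
for u,v in ((a,e),(b,c)): print(np.degrees(np.arctan2(*(v-u)[1::-1])))
yaw=np.radians(10.7);print('grip from tail',a[:2]+60*np.array([np.cos(yaw),np.sin(yaw)]))
print(f(363,296,4),f(398,296,4))
```

```text
tail end [423.2   1.3   4. ] block [432.7   5.   50. ] [514.2  18.6  50. ] [473.4  11.8  50. ] 82.56898706749953 strip front [571.7  29.3   4. ]
10.672721593772946
9.486147463242549
grip from tail [482.1  12.5]
[425.6 -11.4   4. ] [420.7  14.1   4. ]
```

Request:
{"method": "move_arm", "body": {"steps": [[1,30,0,-15,0,0,0],[1,60,1,-40,0,0,0],[1,83,2,-70,0,0,0],[1,83,2,-90,0,0,0],[1,83,2,-90,0,0,0]]}}

```text
clock: 3.48
position: [480.3, 9.1, 88.1]
ee_rot: [-0.092, 0.996, -0.001, -0.004]
contact_force: [-1.2, -0.7, -0.7]
gripper_width: 85.4
```

Run:
```python
from h import *
st()
p=optics.get_image('wrist'); cv2.imwrite('pics/w2.png',cv2.resize(p['frame'],None,fx=1.4,fy=1.4,interpolation=3))
import pickle; pickle.dump(p,open('w2.pkl','wb'))
```

```text
clock 3.4833
joints [ 3.5760e-01  3.0990e-01 -5.2510e-01 -1.1000e-03 -7.4310e-01 -1.7432e+00]
joint_vel [ 0.0128 -0.0849  0.0127  0.0183 -0.0714 -0.0034]
joint_efforts [ 3.26300e-01 -2.93847e+01  1.50425e+01  3.39840e+00  5.06400e-01
  1.12000e-02]
position [480.2658   9.1078  88.0867]
ee_rot [-9.210e-02  9.957e-01 -6.000e-04 -3.600e-03]
contact_force [-1.1664 -0.7188 -0.6985]
wrist_torque [ 0.0279  0.1488 -0.0279]
gripper_width 85.4353
```

View pics/w2.png

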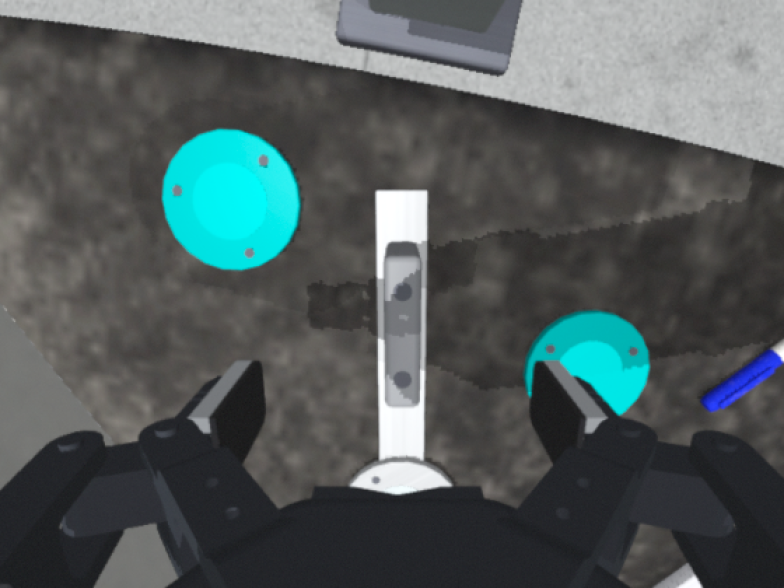

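The block lies centred between the pads: block at about 402, pads' middle at about 398. Next I check the numbers.

Run:
```python
from h import *
import pickle
np.set_printoptions(suppress=True,precision=1)
p=pickle.load(open('w2.pkl','rb'))
f=lambda x,y,z: at_z(p,(x/1.4,y/1.4),z)
a=f(401.5,190,4); b=f(402.5,256,50); c=f(402.5,406,50); e=f(402,458,4)
print('tail end',a,'block',b,c,(b+c)/2,np.hypot(*(c-b)[:2]),'strip front',e)
for u,v in ((a,e),(b,c)): print(np.degrees(np.arctan2(*(v-u)[1::-1])))
yaw=np.radians(10.7);print('grip from tail',a[:2]+60*np.array([np.cos(yaw),np.sin(yaw)]))
```

```text
tail end [422.8   0.9   4. ] block [447.4   5.5  50. ] [514.3  18.1  50. ] [480.8  11.8  50. ] 68.09780617566724 strip front [572.8  29.5   4. ]
10.800807194460864
10.725398341833136
grip from tail [481.8  12. ]
```

Request:
{"method": "move_arm", "body": {"steps": [[1,0,0,-20,0,0,0],[1,0,0,-40,0,0,0],[1,0,0,-58,0,0,0],[1,0,0,-72,0,0,0],[1,0,0,-79,0,0,0]]}}

```text
clock: 3.95
position: [481.9, 10.5, 13.2]
ee_rot: [-0.094, 0.996, 0.0, 0.001]
contact_force: [-1.2, 0.3, 0.5]
gripper_width: 85.3
```

Request:
{"method": "move_arm", "body": {"steps": [[0.5,0,0,0,0,0,0],[0,0,0,0,0,0,0],[-0.3,0,0,0,0,0,0],[-0.5,0,0,0,0,0,0],[-0.5,0,0,0,0,0,0]]}}

```text
clock: 4.37
position: [482.2, 10.9, 13.3]
ee_rot: [-0.094, 0.996, 0.0, 0.001]
contact_force: [0.1, -0.7, -0.1]
gripper_width: 25.4
```

Request:
{"method": "move_arm", "body": {"steps": [[-0.55,0,0.8,0,0,0,0],[-0.58,0,0.8,0,0,0,0],[-0.61,0,0.8,0,0,0,0],[-0.64,0,0.8,0,0,0,0],[-0.68,0,0.8,0,0,0,0]]}}

```text
clock: 4.78
position: [481.6, 11.6, 12.5]
ee_rot: [-0.094, 0.996, -0.0, 0.0]
contact_force: [0.0, -0.1, 3.0]
gripper_width: 15.3
```

Request:
{"method": "move_arm", "body": {"steps": [[-0.75,0,0,0,0,0,0],[-0.9,0,0,0,0,0,0],[-1,0,0,0,0,0,0],[-1,0,0,0,0,0,0],[-1,0,0,0,0,0,0]]}}

```text
clock: 5.2
position: [481.6, 11.6, 12.5]
ee_rot: [-0.094, 0.996, 0.0, 0.0]
contact_force: [-0.9, 0.7, 4.1]
gripper_width: 15.7
```

Run:
```python
from h import *
st()
for n in ['wrist','scene']:
    p=optics.get_image(n); a=p['frame'] 
    if n=='scene': a=a[100:270,200:420]
    cv2.imwrite(f'pics/{n}3.png',cv2.resize(a,None,fx=1.4 if n=='wrist' else 3.5,fy=1.4 if n=='wrist' else 3.5,interpolation=3))
```

```text
clock 5.2
joints [ 3.6210e-01  4.3600e-01 -5.9760e-01  1.0000e-04 -5.3690e-01 -1.7452e+00]
joint_vel [0.0016 0.0013 0.0018 0.0006 0.0013 0.0002]
joint_efforts [-2.13000e-02 -3.10086e+01  9.95420e+00  2.22100e+00  3.09500e-01
  8.21000e-02]
position [481.6241  11.563   12.5417]
ee_rot [-9.380e-02  9.956e-01  0.000e+00  1.000e-04]
contact_force [-0.8559  0.7367  4.1479]
wrist_torque [ 0.0817  0.3603 -0.1409]
gripper_width 15.6573
```

View pics/scene3.png

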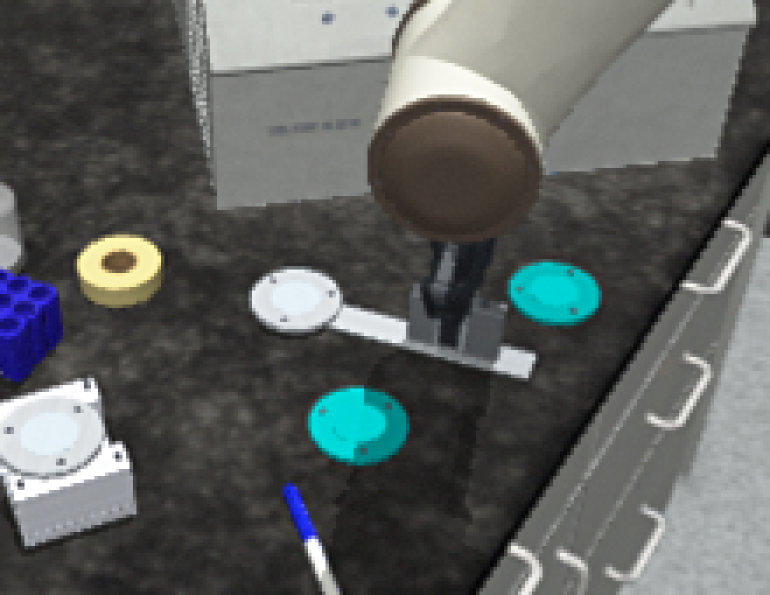

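View pics/wrist3.png

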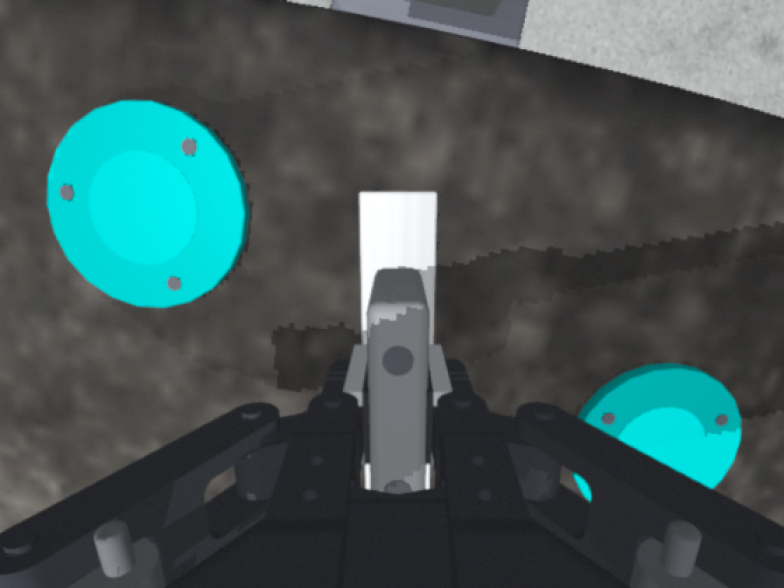

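Request:
{"method": "move_arm", "body": {"steps": [[-1,0,0,1,0,0,0],[-1,0,0,3,0,0,0],[-1,0,0,6,0,0,0],[-1,0,0,8,0,0,0],[-1,0,0,9,0,0,0]]}}

```text
clock: 5.72
position: [481.4, 11.5, 21.4]
ee_rot: [-0.094, 0.996, -0.0, -0.0]
contact_force: [-0.2, -0.4, -3.7]
gripper_width: 15.3
```

Run:
```python
from h import *
st()
for n in ['scene']:
    p=optics.get_image(n); a=p['frame'] 
    if n=='scene': a=a[100:270,200:420]
    cv2.imwrite(f'pics/{n}4.png',cv2.resize(a,None,fx=3.5,fy=3.5,interpolation=3))
```

```text
clock 5.7167
joints [ 3.6210e-01  4.1990e-01 -5.9080e-01 -1.0000e-04 -5.6030e-01 -1.7451e+00]
joint_vel [ 0.0004 -0.0228  0.01    0.0005 -0.0262  0.0015]
joint_efforts [-2.90000e-02 -3.42186e+01  1.14376e+01  2.63860e+00  7.93000e-02
  1.00000e-04]
position [481.4463  11.5059  21.3755]
ee_rot [-9.370e-02  9.956e-01 -0.000e+00 -1.000e-04]
contact_force [-0.2173 -0.4403 -3.6593]
wrist_torque [-0.009   0.0547  0.0068]
gripper_width 15.2803
```

View pics/scene4.png

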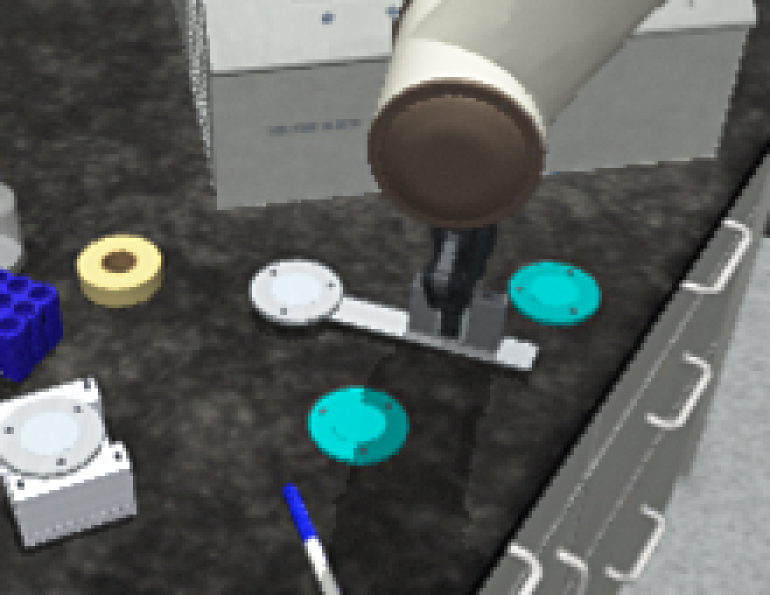

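Request:
{"method": "move_arm", "body": {"steps": [[-1,0,0,2,0,0,0],[-1,0,0,6,0,0,0],[-1,0,0,12,0,0,0],[-1,0,0,20,0,0,0],[-1,0,0,29,0,0,0]]}}

```text
clock: 6.18
position: [481.4, 11.5, 51.1]
ee_rot: [-0.094, 0.996, -0.0, -0.0]
contact_force: [0.9, -0.1, -3.6]
gripper_width: 15.3
```

Request:
{"method": "move_arm", "body": {"steps": [[-1,0,0,10,0,0,0],[-1,0,0,20,0,0,0],[-1,0,0,30,0,0,0],[-1,0,0,39,0,0,0],[-1,0,0,47,0,0,0]]}}

```text
clock: 6.6
position: [481.7, 11.6, 98.8]
ee_rot: [-0.094, 0.996, 0.0, 0.001]
contact_force: [-0.1, 0.0, -2.3]
gripper_width: 15.1
```

Request:
{"method": "move_arm", "body": {"steps": [[-1,0,0,6,0,0,0],[-1,0,0,10,0,0,0],[-1,0,0,12,0,0,0],[-1,0,0,13,0,0,0],[-1,0,0,13,0,0,0]]}}

```text
clock: 7.02
position: [481.3, 11.5, 110.2]
ee_rot: [-0.094, 0.996, -0.0, -0.0]
contact_force: [-0.2, -0.1, -3.9]
gripper_width: 15.2
```

Run:
```python
from h import *
np.set_printoptions(suppress=True,precision=1)
st()
s=optics.get_image('scene');t=optics.get_image('top')
a=s['frame'][70:270,200:420];cv2.imwrite('pics/s5.png',cv2.resize(a,None,fx=2.9,fy=2.9,interpolation=3))
a=t['frame'][130:280,120:430];cv2.imwrite('pics/t5.png',cv2.resize(a,None,fx=2.5,fy=2.5,interpolation=3))
```

```text
clock 7.0167
joints [ 0.4  0.3 -0.5 -0.  -0.8 -1.7]
joint_vel [-0.  0. -0. -0.  0.  0.]
joint_efforts [ -0.  -31.   15.5   3.6   0.1  -0. ]
position [481.3  11.5 110.2]
ee_rot [-0.1  1.  -0.  -0. ]
contact_force [-0.2 -0.1 -3.9]
wrist_torque [ 0.   0.1 -0.1]
gripper_width 15.2276
```

View pics/s5.png

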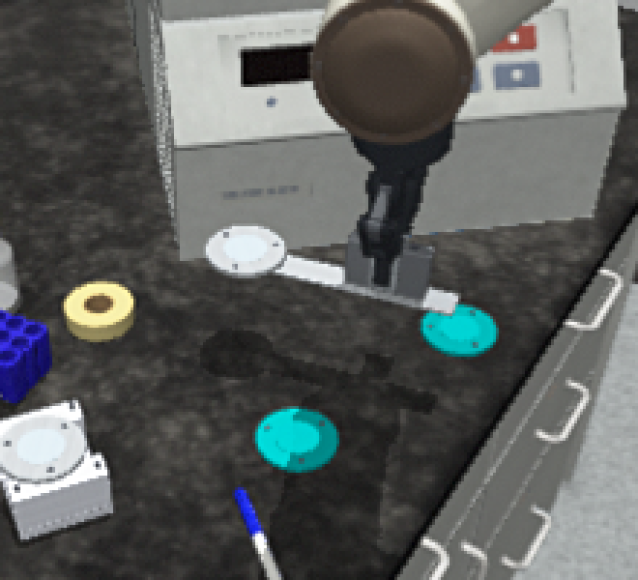

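View pics/t5.png

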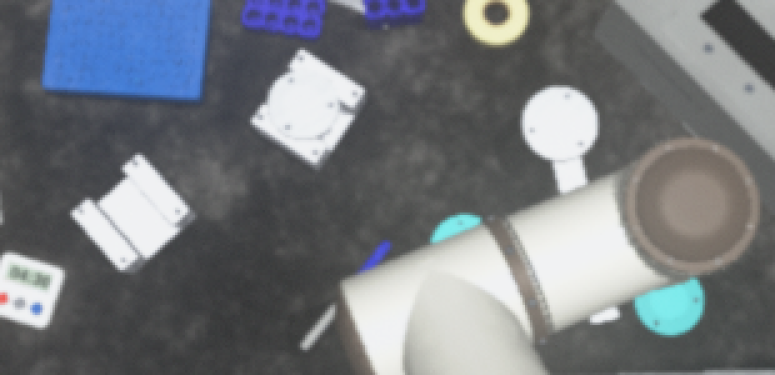

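Run:
```python
from h import *
np.set_printoptions(suppress=True,precision=1)
s=optics.get_image('scene');t=optics.get_image('top')
# disc: crop pixel centers
us=(200+246/2.9,70+250/2.9); ut=(120+560/2.5,130+123/2.5)
print('disc top face',tri([s,t],[us,ut]))
# tail end
vs=(200+441/2.9,70+301/2.9); vt=(120+605/2.5,130+314/2.5)
print('tail',tri([s,t],[vs,vt]))
for n,p in (('s',s),('t',t)):
  for f in nets.silhouettes('disc_center',p)[:4]:
    m=f['region'].astype(np.uint8); M=cv2.moments(m); print(n,round(f['conf'],2),M['m10']/M['m00'],M['m01']/M['m00'])
# refine stand
pins=[(129,340),(197,416),(219,254),(287,338)]
a=s['frame'][260:350,160:240];cv2.imwrite('pics/s6.png',cv2.resize(a,None,fx=6.5,fy=6.5,interpolation=3))
a=t['frame'][180:250,135:210];cv2.imwrite('pics/t6.png',cv2.resize(a,None,fx=8,fy=8,interpolation=3))
```

```text
disc top face (array([604.6,  32.8, 105.5]), [np.float64(0.5616511969776438), np.float64(0.6081896906434789)])
tail (array([430.7,   1. , 101.7]), [np.float64(0.9576695837431758), np.float64(0.9987635434490213)])
s 0.77 284.29824561403507 156.56140350877192
s 0.65 301.8727272727273 221.51717171717172
s 0.54 358.10752688172045 184.13440860215053
t 0.88 387.94529540481403 252.78555798687088
t 0.66 343.6281337047354 179.26601671309191
t 0.63 301.66346153846155 220.04807692307693
```

View pics/s6.png

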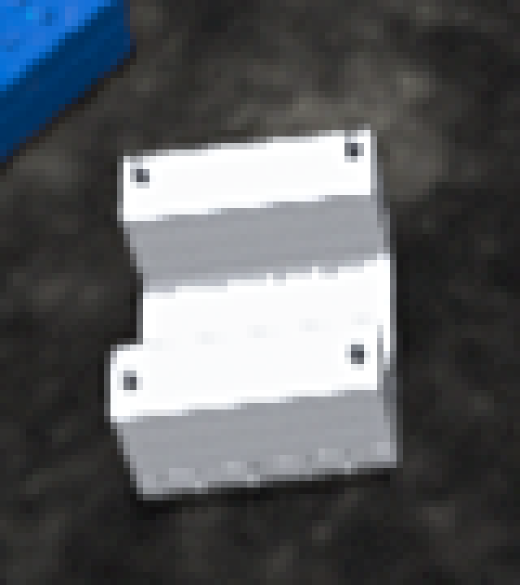

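View pics/t6.png

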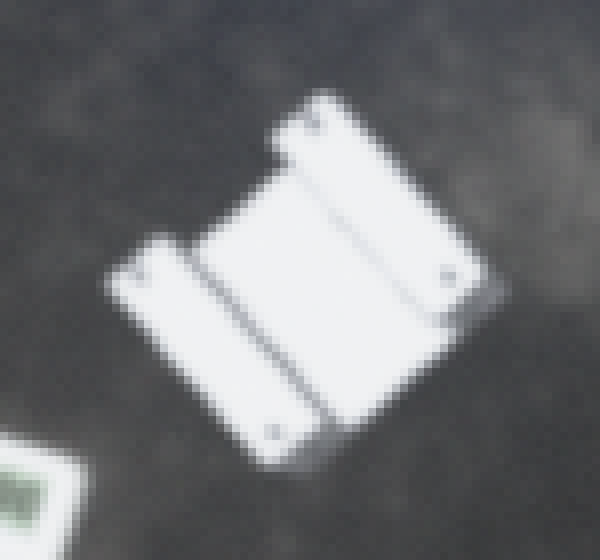

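Run:
```python
from h import *
np.set_printoptions(suppress=True,precision=1)
s=optics.get_image('scene');t=optics.get_image('top')
T=lambda x,y:(134.5+(x+.5)/8,179.5+(y+.5)/8)
S=lambda x,y:(159.5+(x+.5)/6.5,259.5+(y+.5)/6.5)
tp=[(139,274),(274,432),(315,122),(449,276)]; sp=[(129,380),(357,352),(141,177),(352,149)]
def rep(P):
    v=(P[0]-P[1])+(P[2]-P[3]); w=P[0]+P[1]-P[2]-P[3]
    print('mean',P.mean(0),'yaw',np.degrees(np.arctan2(v[1],v[0])),np.degrees(np.arctan2(w[1],w[0]))-90,np.linalg.norm(v)/2,np.linalg.norm(w)/2)
P=[]
for a,b in zip(tp,sp):
    X,e=tri([t,s],[T(*a),S(*b)]);P.append(X);print(X,e)
rep(np.array(P))
rep(np.array([at_z(t,T(*a),51) for a in tp])); rep(np.array([at_z(s,S(*a),51) for a in sp]))
# model fit joint
from scipy.optimize import least_squares
loc=np.array([[32,35],[-32,35],[32,-35],[-32,-35]],float)
def res(q,sel):
    c,sn=np.cos(q[2]),np.sin(q[2]); W=np.c_[loc@np.array([[c,-sn],[sn,c]]).T+q[:2],np.full(4,52)]
    r=[]
    if 't' in sel: r.append(proj(t,W)-np.array([T(*a) for a in tp]))
    if 's' in sel: r.append(proj(s,W)-np.array([S(*a) for a in sp]))
    return np.concatenate(r).ravel()
for sel in ('t','s','ts'):
    o=least_squares(res,[540,445,.7],args=(sel,),x_scale=[1,1,.01]); print(sel,o.x[:2],np.degrees(o.x[2]),np.abs(o.fun).max())
```

```text
[543.8 492.8  52.4] [np.float64(0.42944427668452534), np.float64(0.5722063206863898)]
[494.6 451.2  53.3] [np.float64(0.4368181514760314), np.float64(0.5701656083369986)]
[589.2 439.6  50.8] [np.float64(0.43710631982286324), np.float64(0.5469442974427345)]
[540.4 398.2  53.1] [np.float64(0.45549613225938257), np.float64(0.5588109273346179)]
mean [542.  445.5  52.4] yaw 40.2973527552422 40.64175454070789 64.20966009974218 69.95616456999697
mean [543.  446.4  51. ] yaw 40.240241229344136 40.47108815511356 63.848727551035644 70.13499320853903
mean [541.7 444.4  51. ] yaw 41.276140733994154 40.46129976665043 64.06252700747737 69.48763568277286
t [542.9 446.2] 40.36527348124456 0.11225369632114734
s [541.2 444.8] 40.78586599099207 0.3667343376089889
ts [541.9 445.3] 40.632527132163744 0.5561744314265127
```

Request:
{"method": "move_arm", "body": {"steps": [[-1,0,2,0,0,0,0.003],[-1,-1,6,0,0,0,0.009],[-1,-1,12,0,0,0,0.018],[-1,-2,20,0,0,0,0.03],[-1,-3,30,0,0,0,0.044]]}}

```text
clock: 7.83
position: [478.4, 42.3, 110.3]
ee_rot: [-0.116, 0.993, 0.0, 0.0]
contact_force: [-0.1, -1.2, -2.8]
gripper_width: 15.8
```

Request:
{"method": "move_arm", "body": {"steps": [[-1,-1.2,12,0,0,0,0.018],[-1,-2.4,24,0,0,0,0.035],[-1,-3.6,36,0,0,0,0.053],[-1,-4.8,48,0,0,0,0.07],[-1,-6,60,0,0,0,0.088]]}}

```text
clock: 8.25
position: [472.3, 103.0, 110.3]
ee_rot: [-0.16, 0.987, 0.0, 0.0]
contact_force: [-0.2, 0.6, -3.5]
gripper_width: 15.2
```

Request:
{"method": "move_arm", "body": {"steps": [[-1,-1.2,12,0,0,0,0.018],[-1,-2.4,24,0,0,0,0.035],[-1,-3.6,36,0,0,0,0.053],[-1,-4.8,48,0,0,0,0.07],[-1,-6,60,0,0,0,0.088]]}}

```text
clock: 8.67
position: [466.4, 162.8, 110.3]
ee_rot: [-0.203, 0.979, -0.0, -0.0]
contact_force: [-0.2, -0.3, -2.3]
gripper_width: 15.3
```

Run:
```python
from h import *
np.set_printoptions(suppress=True,precision=2)
st()
s=optics.get_image('scene')
cv2.imwrite('pics/s7.png',s['frame'])
```

```text
clock 8.6667
joints [ 0.67  0.29 -0.47 -0.   -0.8  -1.83]
joint_vel [ 0.26  0.05  0.08 -0.   -0.03 -0.05]
joint_efforts [ -0.97 -32.14  15.41   3.59   0.1    0.02]
position [466.37 162.75 110.29]
ee_rot [-0.2   0.98 -0.   -0.  ]
contact_force [-0.17 -0.29 -2.35]
wrist_torque [-0.01  0.08 -0.02]
gripper_width 15.3346
```

View pics/s7.png

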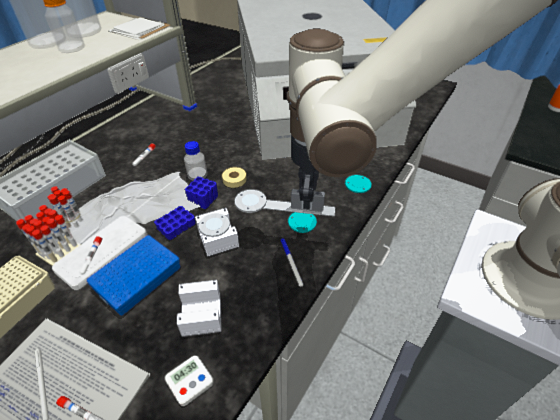

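Request:
{"method": "move_arm", "body": {"steps": [[-1,0,2,0,0,0,0.003],[-1,-1,6,0,0,0,0.009],[-1,-1,12,0,0,0,0.018],[-1,-2,20,0,0,0,0.03],[-1,-3,30,0,0,0,0.044]]}}

```text
clock: 9.13
position: [463.5, 191.8, 110.3]
ee_rot: [-0.224, 0.975, -0.0, -0.0]
contact_force: [0.0, 0.7, -3.0]
gripper_width: 15.2
```

Request:
{"method": "move_arm", "body": {"steps": [[-1,-1.2,12,0,0,0,0.018],[-1,-2.4,24,0,0,0,0.035],[-1,-3.6,36,0,0,0,0.053],[-1,-4.8,48,0,0,0,0.07],[-1,-6,60,0,0,0,0.088]]}}

```text
clock: 9.55
position: [457.3, 253.0, 110.3]
ee_rot: [-0.268, 0.963, 0.0, 0.0]
contact_force: [-0.0, 0.0, -2.9]
gripper_width: 15.6
```

Request:
{"method": "move_arm", "body": {"steps": [[-1,-1.2,12,0,0,0,0.018],[-1,-2.4,24,0,0,0,0.035],[-1,-3.6,36,0,0,0,0.053],[-1,-4.8,48,0,0,0,0.07],[-1,-6,60,0,0,0,0.088]]}}

```text
clock: 9.97
position: [451.3, 312.7, 110.3]
ee_rot: [-0.31, 0.951, -0.0, -0.0]
contact_force: [0.5, -0.4, -4.0]
gripper_width: 15.4
```

Request:
{"method": "move_arm", "body": {"steps": [[-1,-1.2,12,0,0,0,0.017],[-1,-2.4,23,0,0,0,0.034],[-1,-3.4,33,0,0,0,0.05],[-1,-4.2,41,0,0,0,0.064],[-1,-5,47,0,0,0,0.073]]}}

```text
clock: 10.38
position: [446.4, 359.6, 110.2]
ee_rot: [-0.344, 0.939, 0.0, 0.0]
contact_force: [1.1, 0.6, -3.1]
gripper_width: 15.3
```

Request:
{"method": "move_arm", "body": {"steps": [[-1,0,4,0,0,0,0.004],[-1,0,5,0,0,0,0.006],[-1,0,6,0,0,0,0.007],[-1,0,6,0,0,0,0.007]]}}

```text
clock: 10.72
position: [446.5, 364.3, 110.3]
ee_rot: [-0.346, 0.938, -0.0, -0.0]
contact_force: [0.3, -0.6, -3.4]
gripper_width: 15.6
```

```bash
cat > look.py <<'E'
from h import *
import sys
n=sys.argv[1]
np.set_printoptions(suppress=True,precision=3)
r=readout.read_state(); q=r['ee_rot']; print(r['clock'],r['position'],q,r['contact_force'],'yaw',np.degrees(2*np.arcsin(-q[0])))
s=optics.get_image('scene');t=optics.get_image('top')
import pickle; pickle.dump((s,t),open(f'l{n}.pkl','wb'))
cv2.imwrite(f'pics/s{n}.png',cv2.resize(s['frame'][220:360,140:300],None,fx=4,fy=4,interpolation=3))
cv2.imwrite(f'pics/t{n}.png',cv2.resize(t['frame'][150:280,130:270],None,fx=4.5,fy=4.5,interpolation=3))
E
python3 look.py 8
```

```text
10.7167 [446.539 364.3   110.27 ] [-0.346  0.938 -0.    -0.   ] [ 0.281 -0.617 -3.419] yaw 40.53755541396044
```

View pics/s8.png

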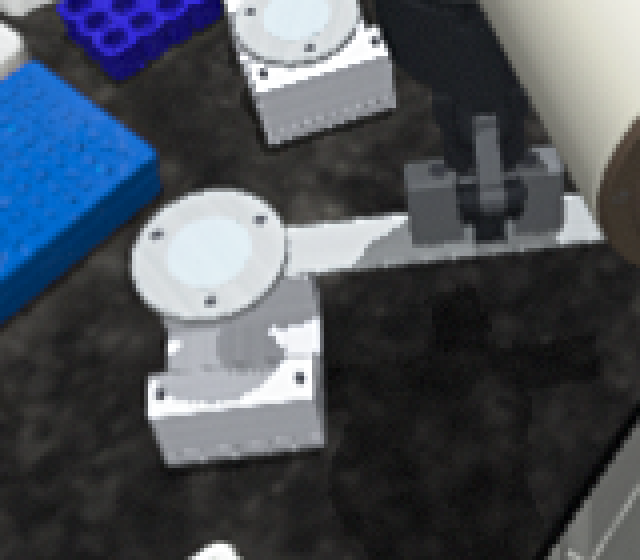

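View pics/t8.png

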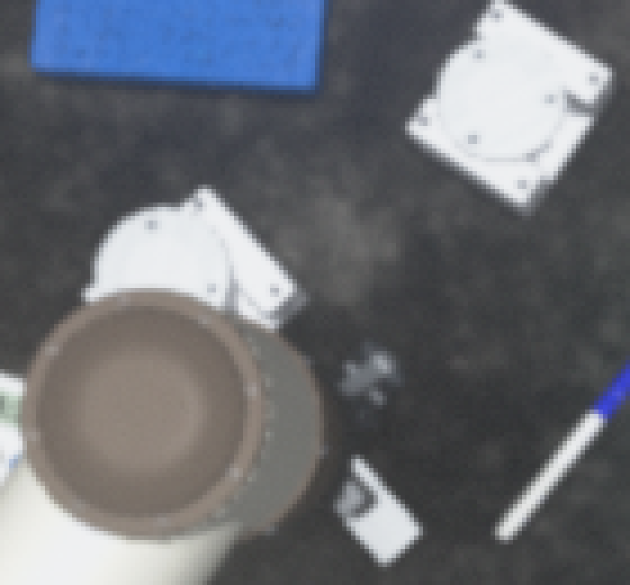

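```bash
cat > ov.py <<'E'
from h import *
import sys,pickle
n=sys.argv[1]; cx,cy,z=map(float,sys.argv[2:5])
s,t=pickle.load(open(f'l{n}.pkl','rb'))
a=np.linspace(0,2*np.pi,90)
ims=[]
for p,(y0,y1,x0,x1),k in ((s,(220,360,140,300),4),(t,(150,280,130,270),4.5)):
    k=6
    y0,y1,x0,x1=(240,320,160,225) if p is s else (180,250,140,205)
    im=cv2.resize(p['frame'][y0:y1,x0:x1],None,fx=k,fy=k,interpolation=3)
    for zz,col in ((z,(0,0,255)),(z-6,(255,0,0))):
        P=proj(p,np.c_[cx+35*np.cos(a),cy+35*np.sin(a),np.full(90,zz)])
        P=(P-[x0-.5,y0-.5])*k-.5
        cv2.polylines(im,[np.round(P).astype(int)],True,col,1)
    ims.append(im)
h=max(i.shape[0] for i in ims)
cv2.imwrite(f'pics/ov{n}_{int(cx)}_{int(cy)}_{int(z)}.png',np.hstack([cv2.copyMakeBorder(i,0,h-i.shape[0],0,0,0) for i in ims]))
E
python3 ov.py 8 541.5 445.5 108
```

```text
(no output)
```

View pics/ov8_541_445_108.png

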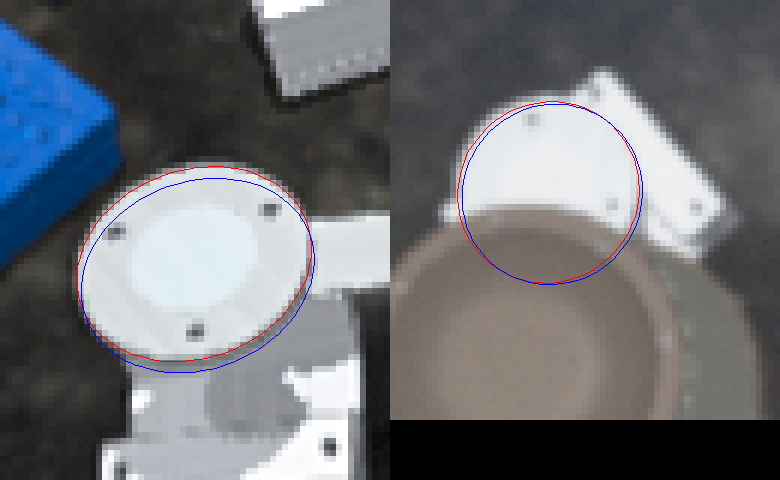

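Request:
{"method": "move_arm", "body": {"steps": [[-1,0,0,-2,0,0,0],[-1,0,0,-6,0,0,0],[-1,0,0,-12,0,0,0],[-1,0,0,-19,0,0,0],[-1,0,0,-26,0,0,0]]}}

```text
clock: 11.23
position: [446.4, 364.3, 83.4]
ee_rot: [-0.346, 0.938, -0.0, -0.0]
contact_force: [0.2, -0.0, -3.7]
gripper_width: 15.4
```

Request:
{"method": "move_arm", "body": {"steps": [[-1,0,0,-6,0,0,0],[-1,0,0,-10,0,0,0],[-1,0,0,-13,0,0,0],[-1,0,0,-15,0,0,0],[-1,0,0,-16,0,0,0]]}}

```text
clock: 11.65
position: [446.5, 364.5, 68.0]
ee_rot: [-0.347, 0.938, -0.0, -0.0]
contact_force: [-0.9, 0.6, -3.2]
gripper_width: 15.3
```

```bash
python3 look.py 9; python3 ov.py 9 541.8 445.5 66
```

```text
11.65 [446.545 364.539  68.013] [-0.347  0.938 -0.    -0.   ] [-0.931  0.606 -3.193] yaw 40.5536220446774
```

View pics/ov9_541_445_66.png

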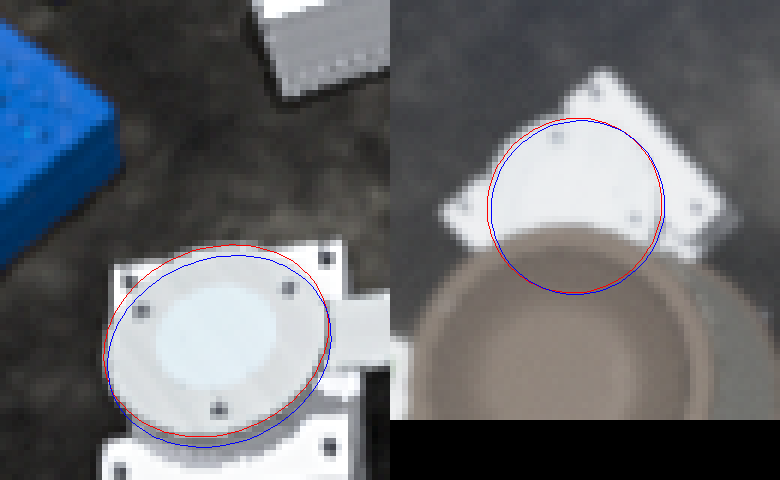

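View pics/s9.png

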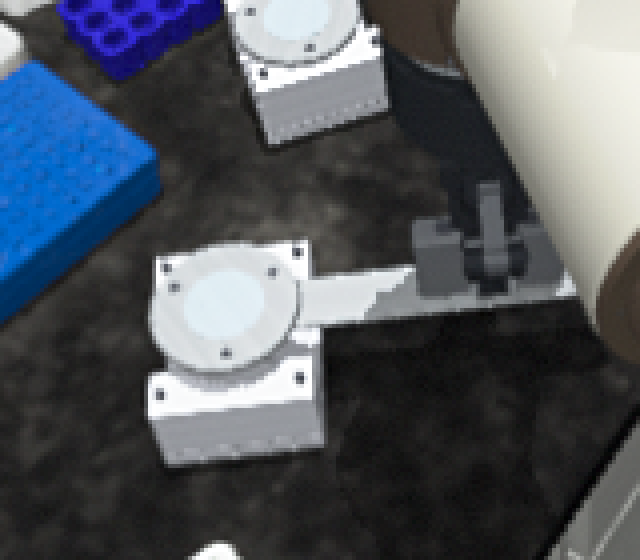

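Request:
{"method": "move_arm", "body": {"steps": [[-1,0,0,-2,0,0,0],[-1,0,0,-4.5,0,0,0],[-1,0,0,-7,0,0,0],[-1,0,0,-9,0,0,0],[-1,0,0,-10.5,0,0,0]]}}

```text
clock: 12.17
position: [446.4, 364.4, 57.5]
ee_rot: [-0.347, 0.938, -0.0, -0.0]
contact_force: [0.4, 0.6, -3.2]
gripper_width: 15.0
```

Request:
{"method": "move_arm", "body": {"steps": [[-1,0,0,-1,0,0,0],[-1,0,0,-2,0,0,0],[-1,0,0,-3,0,0,0],[-1,0,0,-4,0,0,0],[-1,0,0,-5.5,0,0,0]]}}

```text
clock: 12.58
position: [446.7, 364.8, 52.5]
ee_rot: [-0.347, 0.938, 0.0, 0.0]
contact_force: [0.7, 0.4, -1.7]
gripper_width: 15.6
```

Request:
{"method": "move_arm", "body": {"steps": [[-1,0,0,-2,0,0,0],[-1,0,0,-5,0,0,0],[-1,0,0,-9,0,0,0],[-1,0,0,-11,0,0,0],[-1,0,0,-12,0,0,0]]}}

```text
clock: 13.0
position: [446.3, 364.2, 39.6]
ee_rot: [-0.347, 0.938, -0.0, -0.0]
contact_force: [0.5, 0.4, -2.2]
gripper_width: 15.2
```

```bash
python3 look.py 10; python3 ov.py 10 541.8 445.5 54
```

```text
13.0 [446.31  364.242  39.637] [-0.347  0.938 -0.    -0.   ] [ 0.488  0.397 -2.158] yaw 40.55250513550064
```

View pics/ov10_541_445_54.png

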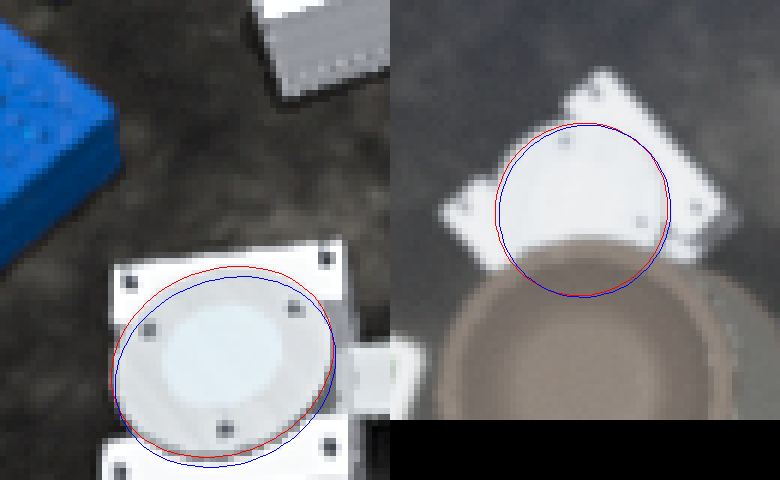

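View pics/s10.png

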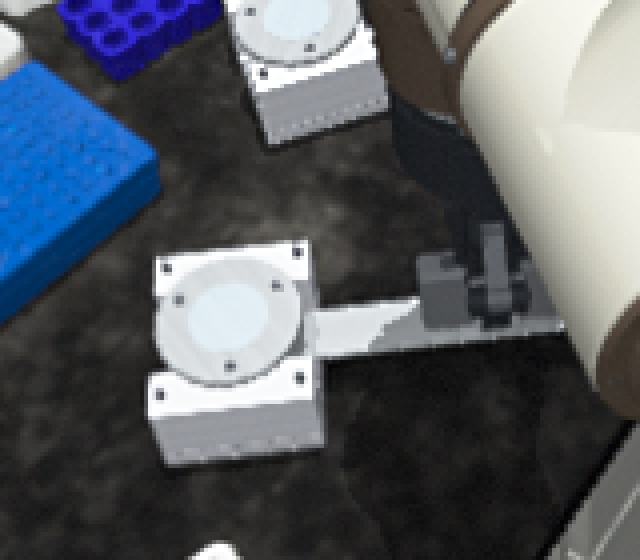

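Request:
{"method": "move_arm", "body": {"steps": [[-1,-2,-1.7,0,0,0,0],[-1,-5.3,-4.5,0,0,0,0],[-1,-9.9,-8.5,0,0,0,0],[-1,-16,-13.7,0,0,0,0],[-1,-22.8,-19.5,0,0,0,0]]}}

```text
clock: 13.52
position: [423.1, 344.4, 40.4]
ee_rot: [-0.347, 0.938, 0.0, 0.0]
contact_force: [0.1, -0.6, -1.8]
gripper_width: 15.4
```

Request:
{"method": "move_arm", "body": {"steps": [[-1,-7.6,-6.5,0,0,0,0],[-1,-15.2,-13,0,0,0,0],[-1,-22.8,-19.5,0,0,0,0],[-1,-30.4,-26,0,0,0,0],[-1,-38,-32.5,0,0,0,0]]}}

```text
clock: 13.93
position: [384.9, 311.8, 40.4]
ee_rot: [-0.347, 0.938, 0.0, 0.0]
contact_force: [0.1, 0.9, -2.3]
gripper_width: 15.6
```

Request:
{"method": "move_arm", "body": {"steps": [[-1,-7.6,-6.5,0,0,0,0],[-1,-15.2,-13,0,0,0,0],[-1,-21.3,-18.2,0,0,0,0],[-1,-25.8,-22.1,0,0,0,0],[-1,-28,-24,0,0,0,0]]}}

```text
clock: 14.35
position: [357.0, 287.8, 40.4]
ee_rot: [-0.347, 0.938, -0.0, -0.0]
contact_force: [0.5, -1.1, -2.3]
gripper_width: 15.2
```

```bash
python3 look.py 11; python3 -c "
import pickle,cv2
s,t=pickle.load(open('l11.pkl','rb'));cv2.imwrite('pics/tt11.png',t['frame']);cv2.imwrite('pics/ss11.png',s['frame'])"
```

```text
14.35 [356.989 287.81   40.367] [-0.347  0.938 -0.    -0.   ] [ 0.476 -1.147 -2.346] yaw 40.560074377203456
```

View pics/ss11.png

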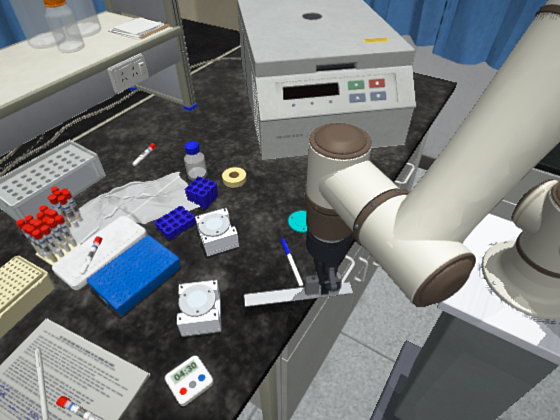

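View pics/tt11.png

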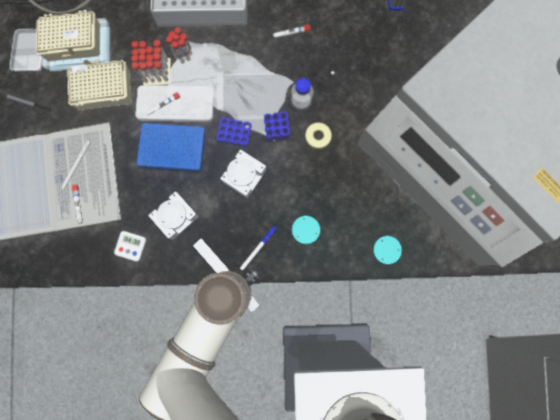

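View pics/s11.png

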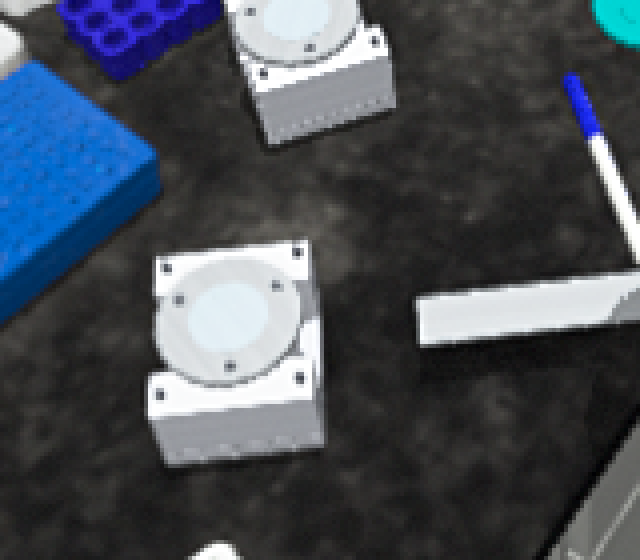

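The holder is seated flat between the four pins and the blade is clear (tip at about (245,300) in the scene view). The lifter goes back to its original spot, which is open bench.

Request:
{"method": "move_arm", "body": {"steps": [[-1,0,0,8,0,0,0],[-1,0,0,24,0,0,0],[-1,0,0,44,0,0,0],[-1,0,0,60,0,0,0],[-1,0,0,70,0,0,0]]}}

```text
clock: 14.87
position: [358.8, 289.8, 112.7]
ee_rot: [-0.347, 0.938, 0.001, 0.002]
contact_force: [0.8, 0.1, -2.9]
gripper_width: 15.1
```

Request:
{"method": "move_arm", "body": {"steps": [[-1,4,-8,0,0,0,-0.015],[-1,12,-26,0,0,0,-0.05],[-1,23,-51,0,0,0,-0.096],[-1,34,-76,0,0,0,-0.143],[-1,45,-101,0,0,0,-0.19]]}}

```text
clock: 15.28
position: [402.9, 186.0, 109.9]
ee_rot: [-0.255, 0.967, -0.0, -0.0]
contact_force: [0.3, 0.2, -1.9]
gripper_width: 15.6
```

Request:
{"method": "move_arm", "body": {"steps": [[-1,11,-25,0,0,0,-0.047],[-1,22,-50,0,0,0,-0.094],[-1,33,-75,0,0,0,-0.141],[-1,44,-100,0,0,0,-0.188],[-1,55,-125,0,0,0,-0.235]]}}

```text
clock: 15.7
position: [457.9, 60.6, 109.8]
ee_rot: [-0.139, 0.99, -0.0, -0.001]
contact_force: [1.1, -0.7, -2.6]
gripper_width: 15.1
```

Request:
{"method": "move_arm", "body": {"steps": [[-1,11,-22,0,0,0,-0.042],[-1,19,-38,0,0,0,-0.073],[-1,23,-47,0,0,0,-0.09],[-1,24.5,-50,0,0,0,-0.095],[-1,24.5,-50,0,0,0,-0.095]]}}

```text
clock: 16.12
position: [482.1, 11.8, 109.9]
ee_rot: [-0.093, 0.996, -0.0, -0.0]
contact_force: [0.4, 0.3, -2.5]
gripper_width: 15.4
```

Request:
{"method": "move_arm", "body": {"steps": [[-1,0,0,-8,0,0,0],[-1,0,0,-24,0,0,0],[-1,0,0,-44,0,0,0],[-1,0,0,-62,0,0,0],[-1,0,0,-74,0,0,0]]}}

```text
clock: 16.53
position: [480.7, 13.3, 34.4]
ee_rot: [-0.095, 0.996, -0.0, -0.001]
contact_force: [-0.7, -0.0, -2.6]
gripper_width: 15.7
```

Run:
```python
from h import *
st()
p=optics.get_image('scene'); a=p['frame'][100:270,200:420]
cv2.imwrite('pics/s12.png',cv2.resize(a,None,fx=3.5,fy=3.5,interpolation=3))
```

```text
clock 16.5333
joints [ 3.6600e-01  3.9680e-01 -5.7960e-01 -7.0000e-04 -5.9690e-01 -1.7467e+00]
joint_vel [ 0.0024  0.2393 -0.1152  0.0064  0.359   0.0015]
joint_efforts [ 6.75000e-02 -3.45283e+01  1.23834e+01  2.80950e+00 -9.32000e-02
  3.00000e-04]
position [480.7392  13.2507  34.3639]
ee_rot [-9.460e-02  9.955e-01 -2.000e-04 -1.300e-03]
contact_force [-0.6652 -0.0046 -2.578 ]
wrist_torque [0.0037 0.0666 0.0109]
gripper_width 15.6714
```

View pics/s12.png

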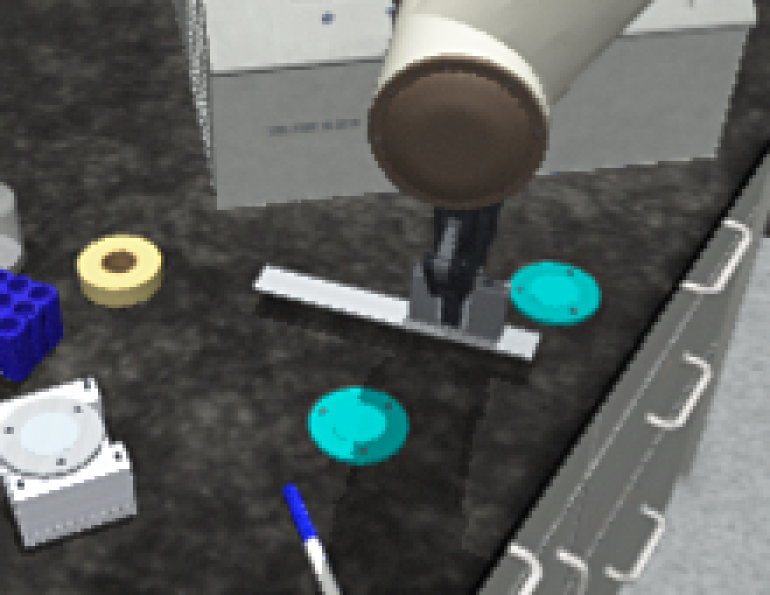

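Request:
{"method": "move_arm", "body": {"steps": [[-1,0,0,-7,0,0,0],[-1,0,0,-12,0,0,0],[-1,0,0,-16,0,0,0],[-1,0,0,-19,0,0,0],[-1,0,0,-21,0,0,0]]}}

```text
clock: 17.0
position: [482.4, 12.7, 15.4]
ee_rot: [-0.094, 0.996, 0.0, 0.0]
contact_force: [0.3, -0.1, -2.5]
gripper_width: 15.4
```

Request:
{"method": "move_arm", "body": {"steps": [[-1,0,0,-1,0,0,0],[-1,0,0,-2,0,0,0],[-1,0,0,-2.5,0,0,0],[-1,0,0,-3,0,0,0],[-1,0,0,-3,0,0,0]]}}

```text
clock: 17.42
position: [482.4, 12.6, 12.6]
ee_rot: [-0.094, 0.996, 0.0, 0.0]
contact_force: [-0.3, 0.5, -1.7]
gripper_width: 15.6
```

Contact is starting (force down to -1.7 N). I lower a bit more, then release.

Request:
{"method": "move_arm", "body": {"steps": [[-1,0,0,-0.3,0,0,0],[-1,0,0,-0.6,0,0,0],[-1,0,0,-0.6,0,0,0]]}}

```text
clock: 17.67
position: [482.4, 12.5, 12.5]
ee_rot: [-0.094, 0.996, -0.0, 0.0]
contact_force: [-2.5, 0.4, 5.6]
gripper_width: 15.4
```

Request:
{"method": "move_arm", "body": {"steps": [[-0.8,0,0,0,0,0,0],[-0.65,0,0,0,0,0,0],[-0.6,0,0,0,0,0,0],[-0.5,0,0,0,0,0,0],[-0.4,0,0,0,0,0,0]]}}

```text
clock: 18.08
position: [482.6, 12.6, 11.8]
ee_rot: [-0.094, 0.996, 0.0, 0.0]
contact_force: [-0.2, -0.4, -0.3]
gripper_width: 25.6
```

Request:
{"method": "move_arm", "body": {"steps": [[-0.2,0,0,0,0,0,0],[0,0,0,0,0,0,0],[0.1,0,0,0,0,0,0],[0.2,0,0,0,0,0,0],[0.2,0,0,0,0,0,0]]}}

```text
clock: 18.5
position: [482.2, 12.6, 11.7]
ee_rot: [-0.094, 0.996, -0.0, -0.0]
contact_force: [-0.5, -0.5, -0.9]
gripper_width: 51.4
```

Request:
{"method": "move_arm", "body": {"steps": [[0.2,0,0,5,0,0,0],[0.2,0,0,20,0,0,0],[0.2,0,0,45,0,0,0],[0.2,0,0,80,0,0,0],[0.2,0,0,115,0,0,0]]}}

```text
clock: 18.92
position: [481.4, 12.3, 127.8]
ee_rot: [-0.094, 0.996, -0.0, -0.001]
contact_force: [1.7, 0.5, -0.4]
gripper_width: 51.2
```

Request:
{"method": "move_arm", "body": {"steps": [[0.2,-15,0,30,0,0,0],[0.2,-40,0,55,0,0,0],[0.2,-65,0,70,0,0,0],[0.2,-75,0,75,0,0,0],[0.2,-75,0,75,0,0,0]]}}

```text
clock: 19.33
position: [406.0, 12.5, 203.5]
ee_rot: [-0.094, 0.996, 0.001, 0.002]
contact_force: [-0.5, 0.5, -0.7]
gripper_width: 51.3
```

```bash
python3 look.py 13; python3 ov.py 13 541.8 445.5 54; python3 -c "
import pickle,cv2
s,t=pickle.load(open('l13.pkl','rb'));cv2.imwrite('pics/tt13.png',t['frame']);cv2.imwrite('pics/ss13.png',cv2.resize(s['frame'][100:350,160:420],None,fx=2.3,fy=2.3,interpolation=3))"
```

```text
19.3333 [405.991  12.486 203.482] [-0.094  0.996  0.001  0.002] [-0.541  0.455 -0.711] yaw 10.80610903304595
```

View pics/ss13.png

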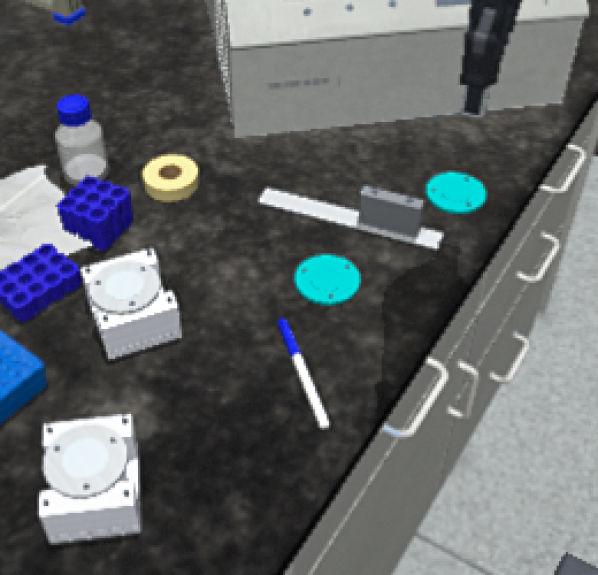

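View pics/tt13.png

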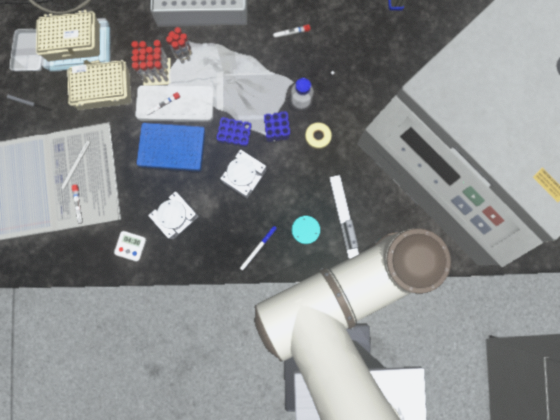

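View pics/ov13_541_445_54.png

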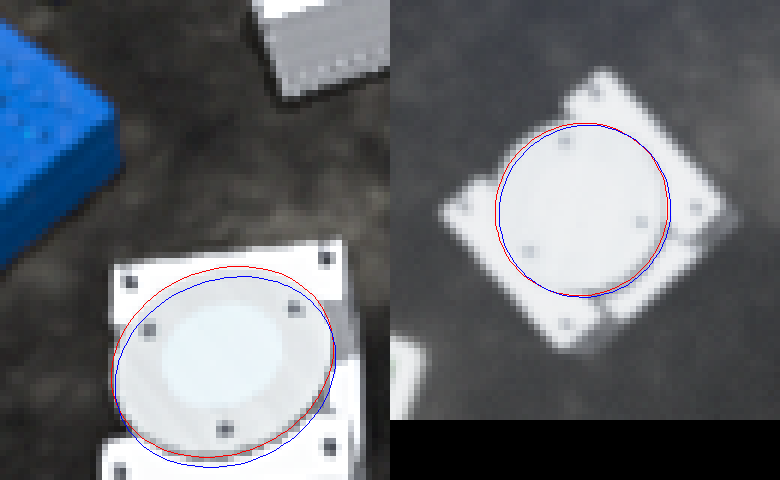

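The holder is centred between the four pins at the seat height. The lifter lies flat at its original spot and the arm is clear. I am handing in.

```bash
python3 -c "
from bench import workorder; print(workorder.job_done())"
```

```text
the job is handed in; nothing more can be done
None
```

I carried the holder on the lifter to the empty stand and lowered it between the four pins. I then drew the blade out along the slot and laid the lifter flat on the open bench at its original spot. I handed in at about 19.4 s.

**Last checks:**
- **Holder:** it lies at seat height within about 1–2 mm of the stand's centre in both cameras. The scene and top views differed by about 1.5 mm, which is within the calibration.
- **Lifter:** it rests flat on the bench, and the gripper is released and about 190 mm above its release height, clear of everything.
- **Left alone:** the other holder and both turquoise discs showed no change in the scene view. The arm hid one turquoise disc in the last top view.
- **Forces:** readings at the end of each move stayed below about 6 N.

No check failed.

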